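# Put the slicer inserts away in their tray

### The job

Put the two vegetable-slicer inserts away in their storage tray: each lies flat in the bay of its own width, with its tongue hooked under the bay's lip and its other end pressed down until the catch has snapped over the tab. Let go of both and leave everything else on the table where it stands.

Things in the scene. Friction and masses are not known exactly. Their poses are not given: they have to be found in the camera images.
- tray: White storage tray 168 x 132 mm, fixed to the table, two bays side by side, head to tail. Origin: centre of its underside, +x along the bays, +z up. Bay floors at z = 4 mm; side walls, divider (9 mm thick) and end walls 10 mm high. Wide bay: centre line y = +28 mm, lip at the +x end, catch at the -x end. Narrow bay: centre line y = -37 mm, turned round: lip at -x, catch at +x.
- bay_wide (a point): Middle of the wide bay, on its floor (tray frame 0, +28, 4 mm). Bay 65 mm wide between its side walls. From here to the stop wall under the lip: 74.5 mm (tray +x); to the end wall on the catch side: 71.5 mm. A level insert does not go past lip and catch: tongue in first, tilted about 20 degrees with the tab end up, in to the stop, then swing the tab end down and press.
- lip_wide (a point): Middle of the wide bay's lip edge, at the lip's underside (tray frame +66.5, +28, 11 mm). The lip overhangs the bay from here to the stop wall 8 mm farther on; the gap under it is 7 mm high, the lip is 3 mm thick (top at z = 14).
- catch_wide (a joint): Catch of the wide bay: sprung nose 16 mm wide, edge 66 mm from the bay's middle (tray -x), underside 3.6 mm above the floor, steep lead-in ramp up to z = 15.5 mm. 0 = home, grows to 0.0055 (m) as it is pushed outwards; spring 1 N at rest, 4 N fully back. Pressing the insert's grip down with about 5 to 15 N snaps the tab in beneath it; then the insert rests on the floor.
- bay_narrow (a point): Middle of the narrow bay, on its floor (tray frame 0, -37, 4 mm). Bay 47 mm wide between its side walls. From here to the stop wall under the lip: 74.5 mm (tray -x); to the end wall on the catch side: 71.5 mm. A level insert does not go past lip and catch: tongue in first, tilted about 20 degrees with the tab end up, in to the stop, then swing the tab end down and press.
- lip_narrow (a point): Middle of the narrow bay's lip edge, at the lip's underside (tray frame -66.5, -37, 11 mm). The lip overhangs the bay from here to the stop wall 8 mm farther on; the gap under it is 7 mm high, the lip is 3 mm thick (top at z = 14).
- catch_narrow (a joint): Catch of the narrow bay: sprung nose 16 mm wide, edge 66 mm from the bay's middle (tray +x), underside 3.6 mm above the floor, steep lead-in ramp up to z = 15.5 mm. 0 = home, grows to 0.0055 (m) as it is pushed outwards; spring 1 N at rest, 4 N fully back. Pressing the insert's grip down with about 5 to 15 N snaps the tab in beneath it; then the insert rests on the floor.
- wide_insert: Wide slicer insert: flat grey plastic frame 130 x 62 mm, 5 mm thick, about 70 g, a grater: steel sheet with raised teeth in its tongue half. Lies flat on the table, grip up. Origin: centre of the underside; +x along its length to the tongue, +z up.
- wide_insert_tongue (a point): Middle of the end of the wide insert's tongue (insert frame +73, 0, 1.5 mm). The tongue is 3 mm thick, 54 mm wide, level with the underside and sticks out 8 mm from the frame.
- wide_insert_tab (a point): Middle of the end of the wide insert's tab (insert frame -70, 0, 1.5 mm). The tab is 3 mm thick, 20 mm wide, level with the underside and sticks out 5 mm from the frame.
- wide_insert_grip (a point): In the wide insert's grip lug (insert frame -15, 0, 20 mm): an upright lug across the frame, 10 mm thick along the insert's x, 42 mm wide along y, from z = 5 (frame top) to z = 29 mm. Pinch its two broad faces, fingers closing along the insert's x.
- narrow_insert: Narrow slicer insert: flat grey plastic frame 130 x 44 mm, 5 mm thick, about 55 g, a slicer: slanting steel blade in its tongue half. Lies flat on the table, grip up. Origin: centre of the underside; +x along its length to the tongue, +z up.
- narrow_insert_tongue (a point): Middle of the end of the narrow insert's tongue (insert frame +73, 0, 1.5 mm). The tongue is 3 mm thick, 36 mm wide, level with the underside and sticks out 8 mm from the frame.
- narrow_insert_tab (a point): Middle of the end of the narrow insert's tab (insert frame -70, 0, 1.5 mm). The tab is 3 mm thick, 20 mm wide, level with the underside and sticks out 5 mm from the frame.
- narrow_insert_grip (a point): In the narrow insert's grip lug (insert frame -15, 0, 20 mm): an upright lug across the frame, 10 mm thick along the insert's x, 24 mm wide along y, from z = 5 (frame top) to z = 29 mm. Pinch its two broad faces, fingers closing along the insert's x.
- jar: Glass jar with red screw lid, 81 mm across, 145 mm high; bystander. Origin: centre of its underside.
- mill: Shaker with a grey cap, 44 mm across, 90 mm high, the nearer the jar of two alike; bystander. Origin: centre of its underside.
- mug: Stoneware mug, 82 mm across, 74 mm high; bystander. Origin: centre of its underside.
- tea_box: Tea carton, 72 x 135 x 78 mm; bystander. Origin: centre of its underside.

How it is judged:
At the end, for the whole second after the job is handed in: Each insert at rest in the bay of its own width, tongue tip 69.5 to 76.5 mm from the bay's middle on the lip side, both ends within 4.5 mm of the centre line and under about 2.5 mm above the floor, tilt under 0.04 rad, its catch within 1.5 mm of home (x of wide_insert_tongue in the frame of tray between 0.0695 and 0.0765 m and y of wide_insert_tongue in the frame of tray between 0.0235 and 0.0325 m and y of wide_insert_tab in the frame of tray between 0.0235 and 0.0325 m and z of wide_insert_tongue in the frame of tray between 0.003 and 0.008 m and z of wide_insert_tab in the frame of tray between 0.003 and 0.008 m and value of joint each of catch_wide, catch_narrow below 0.0015 m and angle between each of wide_insert, narrow_insert's own z axis and vertical below 0.04 rad and linear speed of each of wide_insert, narrow_insert below 0.02 m/s and x of narrow_insert_tongue in the frame of tray between -0.0765 and -0.0695 m and y of narrow_insert_tongue in the frame of tray between -0.0415 and -0.0325 m and y of narrow_insert_tab in the frame of tray between -0.0415 and -0.0325 m and z of narrow_insert_tongue in the frame of tray between 0.003 and 0.008 m and z of narrow_insert_tab in the frame of tray between 0.003 and 0.008 m); the robot touches nothing.
It fails at once if the jar is knocked or shifted by more than 25 mm (distance of jar from where it was at the start of the episode above 0.025 m).
It fails at once if the mill is knocked or shifted by more than 25 mm (distance of mill from where it was at the start of the episode above 0.025 m).
It fails at once if the mug is knocked or shifted by more than 25 mm (distance of mug from where it was at the start of the episode above 0.025 m).
It fails at once if the tea box is knocked or shifted by more than 25 mm (distance of tea_box from where it was at the start of the episode above 0.025 m).
It also fails if it takes over 61 s, if anything falls off the work surface, if the arm or the gripper's body presses on something with over 40 N, if the wrist force passes 120 N, or if a joint passes its speed limit or range.

### The arm

A 7-joint arm with a two-finger parallel gripper is mounted at the origin on a cart in front of the work surface, level with it; the furniture and walls round the work are solid. World frame = base frame: x ahead of the robot, y to its left, z up, the work surface at z = 0. Lengths are in m, angles in rad, forces in N, time in s.
With the tool pointing down it reaches from about 0.425 to 0.925 m from the base axis. Payload 6.8 kg.
Tool frame: the origin (TCP) lies at the very end of the fingers, on their centre line; the grasp point (between the pads) lies bot.grip_point_offset behind it (bot.grip_point_offset is the distance from the TCP to the grasp point, in m); z points along the fingers, y is the line along which they close (so a half turn about z gives the same grasp; the last joint's range is limited). The gripper opens to 85 mm and grips with 20 to 120 N. Pads are 22 mm wide; open, the fingers measure 114 mm over their backs; the gripper's body (76 mm by 85 mm) begins 54 mm behind the grasp point. The pads swing forward as they close: fully open they stand 13 mm farther back than shut.
Start: joints at [-1.256, 0.477, 0.022, 1.555, -0.011, 1.109, -0.083], TCP at [0.277, 0.616, 0.201] pointing down, gripper open.
Joint ranges: [-2.96, 2.96], [-0.34, 2.1], [-1.41, 1.46], [0.24, 2.44], [-1.37, 4.51], [0.17, 1.92], [-2.96, 2.96]. Speed limits (rad/s): [2.39, 2.39, 3.14, 3.14, 3.14, 3.14, 3.14].

### API

Orientations are given as a unit quaternion [w, x, y, z].
In Python, from station import bot, imaging gives the robot as it stands. The module is installed in compiled form; this text tells all that it offers.
- The arm moves only by the tool carry_out, never from a script. Its argument "targets" is one flat list of numbers, 5 for each row, row after row: the closure in counts, from 0 (fully open) to 255 (shut), then the shift along the world's x, y, z in mm, then the turn about the world's z in degrees. A call has 1 to 20 rows; each row shifts and turns the commanded pose from where the row before left it; what a row does not reach is not made up. A row lasts 1/10 s, in which the tool goes at most 50 mm and 8.59 degrees, less where a joint would pass 70% of its speed; a pose out of reach is approached as far as the arm can. A call is refused whole if a number of a shift passes 50 or a number of a turn 8.59, either way. A call with a gripper value outside its range is refused whole. The fingers move at their own pace and stop on an object; "newtons" is the grip in N (left out, the last holds). Time passes only in rows, so rows that do not move let the fingers close. It gives the time, the measured TCP pose, the force, the opening and the grip force at its end, in the units of the state.
- bot.get_obs(): the state, without advancing time (a new reading comes with each control period).
- imaging.read_camera(name): name is "scene" or "top" or "wrist"; returns a dict with "frame" (420x560x3 uint8, red, green, blue), "fov_y" (degrees; the focal length in pixels is half the picture's height over the tangent of half this angle, whatever the lens; pixels are square), "cx", "cy" (the principal point, pixels), "pose" (4x4, takes a point from camera to world coordinates); the wrist camera has in their place "tool_from_camera" (4x4, takes a point from camera to tool coordinates, whose origin is the TCP and whose axes are the flange's). Camera axes: x right, y up, looking along -z (the intrinsics and any distortion apply to the point x, -y, -z); pixel columns grow to the right and rows downward; lengths in m; the calibration is good to about 2 mm. The wrist camera is an equidistant fisheye: a pixel r from the principal point sees the ray r / f radians off the axis. A picture is of the moment at which its call begins: read the wrist's pose just before it. There is no depth.
- bot.hand_in(): hands the job in; it is judged then, once.
The state is a dict: "t": time; "q": joint angles; "joint_vel": joint speeds; "joint_torque": joint torques, N m; "eef_pos": TCP position; "tool_rot": TCP orientation; "contact_force": force on the tool from outside, world axes, zero at the start; "torque": the same for the moment, N m; "gripper_width": opening from 0.0 (shut) to 1.0 (fully open); "grasp_force": force on a finger pad.
Only numpy, scipy, OpenCV 4.12 (cv2) and the standard library are available. Lean on these libraries where they do the work, as an engineer would, in place of code of your own. Each camera call takes 0.05 s, during which the arm holds its last target. There are 200 camera calls.

## Working session

There is one attempt and no reset: what is moved stays moved. The work goes in short steps, Python scripts to look and compute and a tool call to move; the robot and the scene stay as the last step left them, time stands still between calls to the robot, and variables do not carry over. Pictures are saved under pics/ and viewed, at most 10 in all, crops included, and the job is handed in when it is done.

Besides the shell and the picture viewer there is one more tool, called as name(argument=value, ...) on one line, values as JSON. carry_out: Moves the arm, as the interface text tells. Its arguments: {"type":"object","properties":{"targets":{"type":"array","items":{"type":"number"}},"newtons":{"type":"number"}},"required":["targets"]}

```bash
mkdir -p pics; cat > h.py <<'E'
import numpy as np, cv2
from station import bot, imaging
def cam(n,save=None):
    o=bot.get_obs(); c=imaging.read_camera(n)
    if save: cv2.imwrite('pics/'+save,cv2.cvtColor(c['frame'],cv2.COLOR_RGB2BGR))
    return o,c
def R(q):
    from scipy.spatial.transform import Rotation as r
    return r.from_quat([q[1],q[2],q[3],q[0]]).as_matrix()
E
python3 - <<'E'
from h import *
np.set_printoptions(precision=4,suppress=True)
for n in ('scene','top'):
    o,c=cam(n,n+'0.png'); print(n,{k:v for k,v in c.items() if k!='frame'})
print(o, bot.grip_point_offset)
a=cv2.imread('pics/top0.png'); cv2.imwrite('pics/top0b.png',cv2.resize(a,(800,600),interpolation=cv2.INTER_CUBIC))
E
```

```text
scene {'fov_y': 52.18459948491077, 'cx': 274.39669044307806, 'cy': 206.4571472221454, 'pose': array([[-0.7138,  0.4335, -0.5501,  0.0426],
       [-0.7001, -0.4649,  0.542 ,  0.4964],
       [-0.0208,  0.7719,  0.6353,  0.63  ],
       [ 0.    ,  0.    ,  0.    ,  1.    ]])}
top {'fov_y': 46.176878940844574, 'cx': 280.36788493479554, 'cy': 200.48554487610215, 'pose': array([[-0.0226,  0.9968, -0.0766,  0.4561],
       [-0.9997, -0.0226,  0.0003, -0.0073],
       [-0.0015,  0.0765,  0.9971,  1.1257],
       [ 0.    ,  0.    ,  0.    ,  1.    ]])}
{'t': 0.05, 'q': array([-1.2561,  0.4778,  0.0224,  1.5564, -0.0115,  1.1093, -0.0831]), 'joint_vel': array([-0.0006,  0.0006,  0.0004, -0.0008,  0.0016, -0.0009, -0.0011]), 'joint_torque': array([  0.0038, -59.8293,   1.6153, -28.2252,   0.0129,   0.0051,
         0.    ]), 'eef_pos': array([0.2767, 0.615 , 0.1999]), 'tool_rot': array([-0.0001,  0.2098,  0.9777, -0.0009]), 'contact_force': array([-0.1264,  0.3086, -0.1491]), 'torque': array([ 0.0173, -0.0003,  0.0265]), 'grasp_force': 0.0, 'gripper_width': 0.9982218404681725} 0.0187
```

View pics/top0b.png

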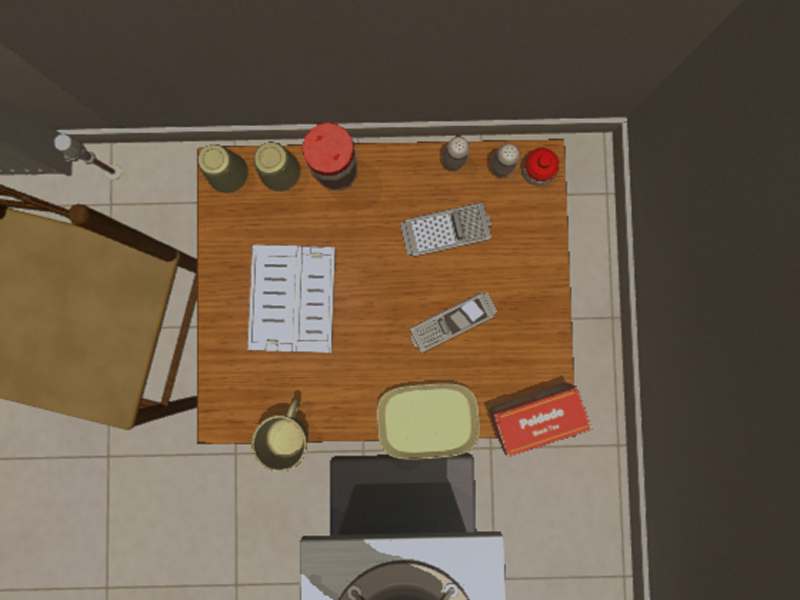

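View pics/scene0.png

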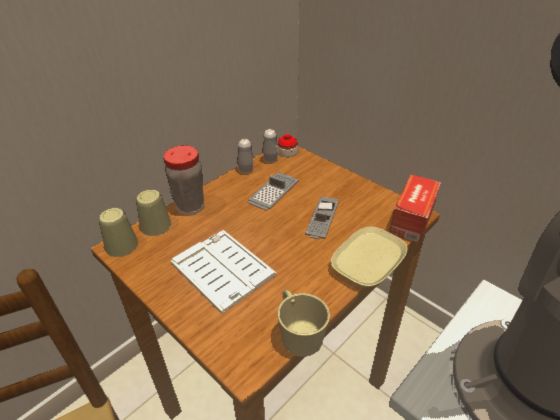

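The top view shows the tray at about (292,300), wide bay on the left with its catch at the bottom (272,345). The wide insert is at (447,230) with its grater half to the left. The narrow insert is at (455,322) and its direction isn't clear yet. I'll rectify a metric view of the table.

```bash
cat >> h.py <<'E'
def project(P,n,o,c):
    """world points (N,3) -> pixels (N,2)"""
    P=np.atleast_2d(P); f=210/np.tan(np.radians(c['fov_y'])/2)
    if n=='wrist':
        T=np.eye(4);T[:3,:3]=R(o['tool_rot']);T[:3,3]=o['eef_pos'];T=T@c['tool_from_camera']
    else: T=c['pose']
    q=(P-T[:3,3])@T[:3,:3]; x,y,z=q[:,0],-q[:,1],-q[:,2]
    if n=='wrist':
        r=np.hypot(x,y)+1e-12; th=np.arctan2(r,z); return np.c_[c['cx']+f*th*x/r,c['cy']+f*th*y/r]
    return np.c_[c['cx']+f*x/z,c['cy']+f*y/z]
def ortho(n,x0,x1,y0,y1,z,s,save):
    """rectified picture of plane z: up=+x, left=+y, s px per mm, top left = (x1,y1)"""
    o,c=cam(n); H=int((x1-x0)*1000*s);W=int((y1-y0)*1000*s)
    r,k=np.mgrid[:H,:W]; P=np.c_[(x1-r/s/1000).ravel(),(y1-k/s/1000).ravel(),np.full(H*W,z)]
    m=project(P,n,o,c).astype(np.float32).reshape(H,W,2)
    im=cv2.remap(c['frame'],m[...,0],m[...,1],cv2.INTER_CUBIC)[...,::-1].copy()
    for g in range(int(np.ceil(x0*20)),int(x1*20)+1):
        y=int((x1-g/20)*1000*s); cv2.line(im,(0,y),(6,y),(0,255,0),1); cv2.putText(im,f'{g/20:.2f}',(8,y+4),0,.4,(0,255,0))
    for g in range(int(np.ceil(y0*20)),int(y1*20)+1):
        x=int((y1-g/20)*1000*s); cv2.line(im,(x,0),(x,6),(0,255,0),1); cv2.putText(im,f'{g/20:.2f}',(x-12,18),0,.4,(0,255,0))
    cv2.imwrite('pics/'+save,im); return o
E
python3 - <<'E'
from h import *
ortho('top',.33,.73,-.22,.34,.005,1.4,'o1.png')
E
```

```text
(no output)
```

View pics/o1.png

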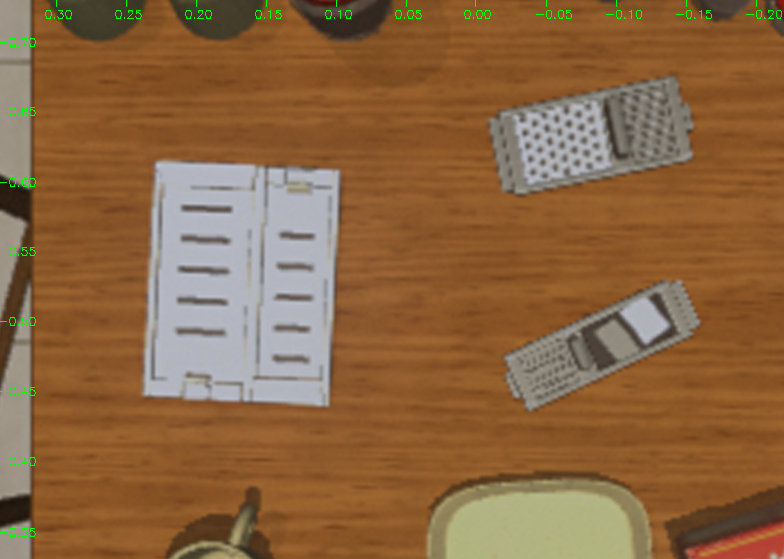

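The ortho view (1.4 px/mm) gives first poses:
- **Wide insert:** lug at (617,127), about (0.639, −0.101), with the tongue pointing to about 102°.
- **Narrow insert:** lug at (580,352), about (0.479, −0.074), with the tongue pointing to about −65°.
- **Tray:** centre about (0.5275, 0.167), yaw about −2.7°.

The tool can only turn about world z. I'll pinch each lug across its y so the insert can pivot in the pads. The tab can then rest on the catch top while the tongue drops in, which needs about 5° of tilt.

carry_out(targets=[0, 20, -40, 2, -3, 0, 20, -40, 2, -3, 0, 20, -40, 2, -3, 0, 20, -40, 2, -3, 0, 20, -40, 2, -3, 0, 20, -40, 2, -3, 0, 20, -40, 2, -3, 0, 20, -40, 2, -3, 0, 20, -40, 2, -3, 0, 20, -40, 2, -3, 0, 20, -40, 0, -3, 0, 20, -40, 0, -3, 0, 20, -40, 0, -3, 0, 20, -40, 0, -3, 0, 20, -40, 0, -3, 0, 20, -40, 0, -3, 0, 20, -40, 0, -3, 0, 20, -36, 0, -3])

```text
t: 1.95
eef_pos: [0.6373, -0.1026, 0.2206]
tool_rot: [-0.0, 0.632, 0.775, -0.0]
contact_force: [0.1, 0.6, 0.0]
gripper_width: 1.002
grasp_force: 0.0
```

```bash
python3 - <<'E'
from h import *
o=ortho('wrist',.40,.72,-.26,.06,.005,1.8,'o2.png')
print(o['t'],o['eef_pos'],o['q'],o['tool_rot'])
E
```

```text
1.95 [ 0.63729517 -0.10261574  0.22064213] [-0.30195661  0.44464051  0.50762461  1.63495692 -0.23382027  1.12318961
  0.46888385] [-4.81003759e-05  6.31937712e-01  7.75019162e-01 -1.56570756e-04]
```

View pics/o2.png

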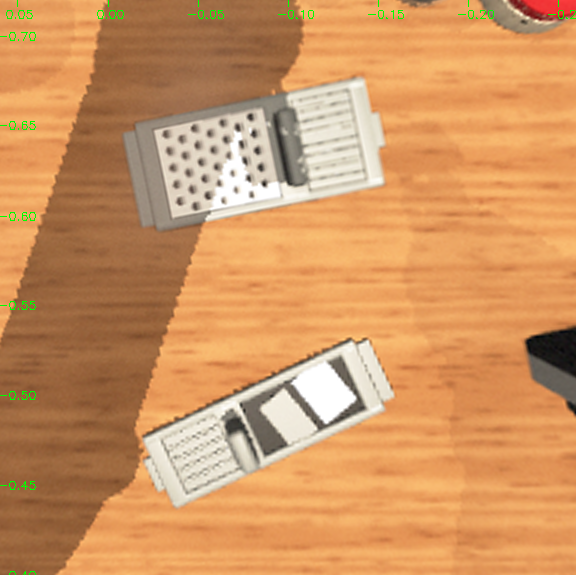

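The wrist view shows both inserts clearly. The wide frame corners are (135,122), (158,230), (363,77), (384,184), which puts its lug at (0.6378, −0.0992) with the tongue at 101.3°. The narrow frame corners are (146,437), (178,507), (351,338), (384,408), giving a lug at (0.4788, −0.0736) with the tongue at −64.3°. I'll pick the wide one across y and then view the tray.

carry_out(targets=[0, 0.5, 3.4, -40, -0.3, 0, 0, 0, -45, 0, 0, 0, 0, -45, 0, 0, 0, 0, -40, 0, 0, 0, 0, -25, 0, 0, 0, 0, -14, 0, 0, 0, 0, 0, 0, 255, 0, 0, 0, 0, 255, 0, 0, 0, 0, 255, 0, 0, 0, 0, 255, 0, 0, 0, 0, 255, 0, 0, 0, 0, 255, 0, 0, 0, 0, 255, 0, 0, 0, 0], newtons=30)

```text
t: 3.4
eef_pos: [0.6375, -0.097, 0.0119]
tool_rot: [0.0, 0.633, 0.774, 0.0]
contact_force: [-0.7, 0.6, -0.1]
gripper_width: -0.0
grasp_force: 0.0
```

```bash
python3 - <<'E'
from h import *
o,c=cam('wrist','w3.png'); print(o['gripper_width'],o['grasp_force'],o['eef_pos'],c['tool_from_camera'].round(3),c['fov_y'])
E
```

```text
-0.00037573570198893956 0.0 [ 0.63747648 -0.09699162  0.01186034] [[ 0.001  0.965  0.262  0.067]
 [ 1.    -0.001 -0.001  0.   ]
 [-0.001  0.262 -0.965 -0.174]
 [ 0.     0.     0.     1.   ]] 65.70646984690485
```

View pics/w3.png

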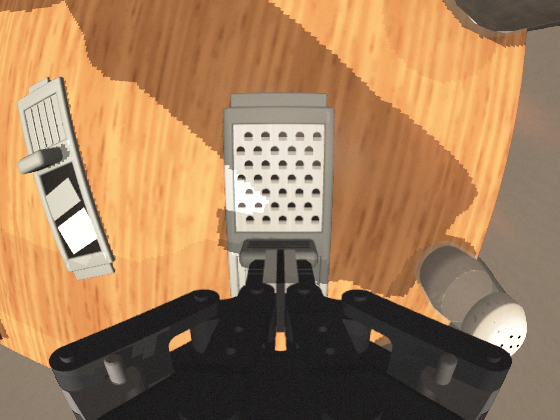

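```bash
python3 - <<'E'
from h import *
o,c=cam('wrist')
th=np.radians(101.3); u=np.array([np.cos(th),np.sin(th)]); v=np.array([-u[1],u[0]]); C=np.array([.6348,-.0844])
for n,a,b,z in [('tongueL',73,27,3),('tongueR',73,-27,3),('frL',65,31,5),('frR',65,-31,5),('lugtop+',-10,21,29),('lugtop-',-10,-21,29),('lugback+',-20,21,29)]:
    p=np.r_[C+(u*a+v*b)/1000,z/1000]; print(n,project(p,'wrist',o,c).round(0))
print('tcp',project(o['eef_pos'],'wrist',o,c).round(0), project(o['eef_pos']+[0,0,.0187],'wrist',o,c).round(0))
E
python3 -c "
import cv2;a=cv2.imread('pics/w3.png')[200:350,180:380];cv2.imwrite('pics/w3c.png',cv2.resize(a,(800,600),interpolation=cv2.INTER_CUBIC))"
```

```text
tongueL [[231.  93.]]
tongueR [[328.  94.]]
frL [[223. 107.]]
frR [[336. 108.]]
lugtop+ [[239. 252.]]
lugtop- [[319. 252.]]
lugback+ [[239. 269.]]
tcp [[279. 245.]] [[279. 258.]]
```

View pics/w3c.png

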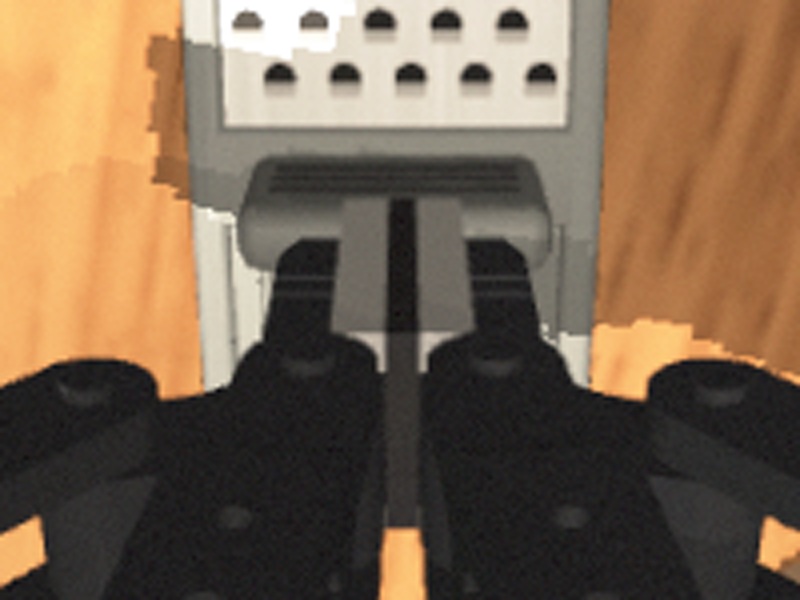

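The closed fingers cover the lug top in the crop, at about (400,200–270), and the insert hasn't moved. I'll test by touch whether the tips are resting on the lug.

carry_out(targets=[255, 0, 0, -1, 0, 255, 0, 0, -0.5, 0])

```text
t: 3.7
eef_pos: [0.6374, -0.097, 0.0102]
tool_rot: [-0.0, 0.633, 0.774, -0.0]
contact_force: [-0.5, -0.5, 0.3]
gripper_width: -0.0
grasp_force: 0.0
```

```bash
python3 - <<'E'
from h import *
o,c=cam('wrist','w4.png')
M=R(o['tool_rot']); 
for x in (11,0,-11):
  for z in (0,-10,-18.7,-30,-60):
    print(x,z,project(o['eef_pos']+M@np.array([x,0,z])/1000,'wrist',o,c).round(0)[0],end=' ')
  print()
p=lambda x,y,z: project(o['eef_pos']+M@np.array([x,y,z])/1000,'wrist',o,c).round(0)[0]
print(p(11,10,0),p(11,10,-20))
a=cv2.imread('pics/w4.png')[230:380,180:380]; b=cv2.imread('pics/w3.png')[230:380,180:380]; print(np.abs(a.astype(int)-b).mean(), [a[y-230,285-180].tolist() for y in range(235,320,6)], [a[y-230,270-180].tolist() for y in range(235,320,6)])
E
```

```text
11 0 [279. 227.] 11 -10 [279. 233.] 11 -18.7 [279. 238.] 11 -30 [279. 247.] 11 -60 [279. 274.] 
0 0 [279. 245.] 0 -10 [279. 252.] 0 -18.7 [279. 258.] 0 -30 [279. 268.] 0 -60 [279. 299.] 
-11 0 [279. 263.] -11 -10 [279. 270.] -11 -18.7 [279. 277.] -11 -30 [279. 287.] -11 -60 [279. 321.] 
[297. 227.] [299. 239.]
4.2634 [[127, 141, 143], [62, 66, 68], [46, 50, 50], [95, 104, 110], [96, 104, 109], [98, 107, 112], [87, 96, 101], [87, 93, 98], [134, 145, 156], [146, 159, 168], [37, 37, 40], [33, 33, 34], [32, 35, 37], [31, 29, 33], [33, 33, 34]] [[125, 137, 141], [57, 62, 65], [46, 50, 52], [98, 105, 110], [98, 107, 114], [98, 107, 113], [99, 108, 114], [98, 106, 111], [148, 160, 171], [29, 28, 29], [28, 29, 30], [25, 25, 29], [32, 30, 30], [31, 30, 32], [30, 31, 30]]
```

carry_out(targets=[255, 0, 0, -1.5, 0, 255, 0, 0, -1.5, 0, 255, 0, 0, 0, 0])

```text
t: 4.05
eef_pos: [0.6372, -0.097, 0.007]
tool_rot: [-0.0, 0.633, 0.774, -0.0]
contact_force: [-0.4, 0.4, 0.4]
gripper_width: -0.001
grasp_force: 0.0
```

```bash
python3 - <<'E'
from h import *
o,c=cam('scene')
p=project(o['eef_pos'],'scene',o,c)[0]; print(p)
x,y=p.astype(int); a=c['frame'][y-60:y+40,x-70:x+63,::-1]
cv2.imwrite('pics/s5.png',cv2.resize(a,(798,600),interpolation=cv2.INTER_CUBIC))
E
```

```text
[276.00625318 184.80549362]
```

View pics/s5.png

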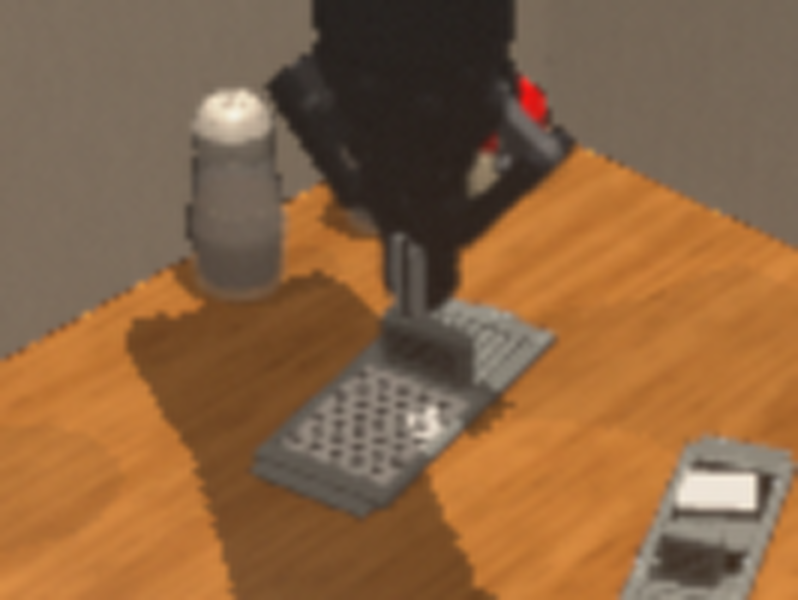

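The fingers look to be just above the lug, so the real tips sit higher than the reported TCP. I'll keep feeling downward.

carry_out(targets=[255, 0, 0, -1.5, 0, 255, 0, 0, -1.5, 0, 255, 0, 0, -1, 0, 255, 0, 0, 0, 0])

```text
t: 4.5
eef_pos: [0.6373, -0.097, 0.0031]
tool_rot: [-0.0, 0.633, 0.774, -0.0]
contact_force: [-0.0, -0.2, 0.6]
gripper_width: -0.002
grasp_force: 0.0
```

carry_out(targets=[255, 0, 0, -1.5, 0, 255, 0, 0, -1.5, 0, 255, 0, 0, -1, 0, 255, 0, 0, 0, 0])

```text
t: 4.9
eef_pos: [0.6373, -0.097, -0.0009]
tool_rot: [-0.0, 0.633, 0.774, -0.0]
contact_force: [-0.0, -0.3, -0.4]
gripper_width: -0.002
grasp_force: 0.0
```

carry_out(targets=[255, 0, 0, -1.5, 0, 255, 0, 0, -1.5, 0, 255, 0, 0, -1.5, 0, 255, 0, 0, -1.5, 0, 255, 0, 0, 0, 0])

```text
t: 5.4
eef_pos: [0.6378, -0.097, -0.0017]
tool_rot: [-0.001, 0.633, 0.774, 0.001]
contact_force: [-15.0, 4.7, 42.2]
gripper_width: 0.0
grasp_force: 21.2
```

```bash
python3 - <<'E'
from h import *
o,c=cam('wrist','w6.png')
a=cv2.imread('pics/w6.png')[190:340,180:380]; cv2.imwrite('pics/w6c.png',cv2.resize(a,(800,600),interpolation=cv2.INTER_CUBIC))
E
```

```text
(no output)
```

View pics/w6c.png

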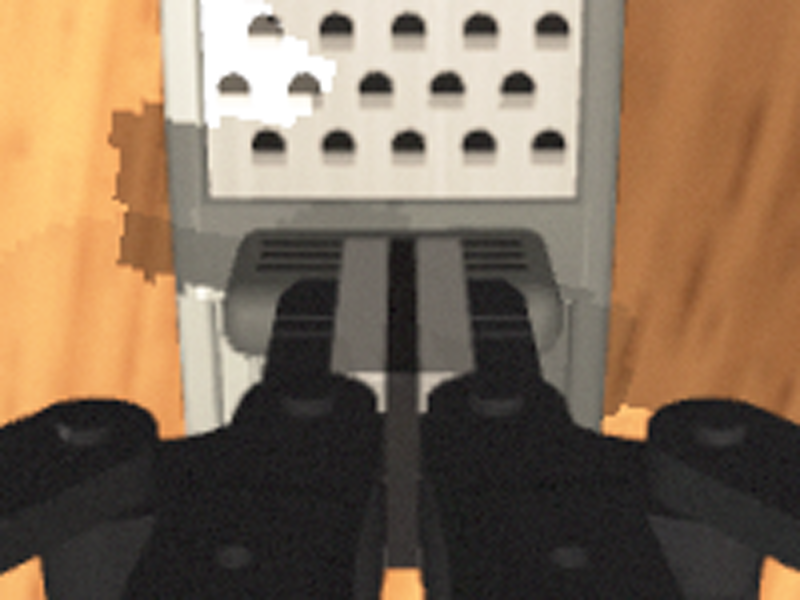

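The pushed-in contact came at a reported z of about −0.0017, while the lug top is at 29 mm. So the real fingertips end about 30 mm behind the reported TCP. I'll back off, open, and grip 30 mm lower.

carry_out(targets=[255, 0, 0, 10, 0, 0, 0, 0, 30, 0, 0, 0, 0, 0, 0, 0, 0, 0, 0, 0, 0, 0, 0, 0, 0, 0, 0, 0, 0, 0, 0, 0, -1, 0, 0, 0, 0, 0, -20, 0, 0, 0, 0, -20, 0, 0, 0, 0, -10, 0, 0, 0, 0, -7, 0, 0, 0, 0, 0, 0, 255, 0, 0, 0, 0, 255, 0, 0, 0, 0, 255, 0, 0, 0, 0, 255, 0, 0, 0, 0, 255, 0, 0, 0, 0, 255, 0, 0, 0, 0, 255, 0, 0, 0, 0], newtons=30)

```text
t: 7.35
eef_pos: [0.6381, -0.0981, -0.0228]
tool_rot: [0.0, 0.633, 0.774, 0.0]
contact_force: [-0.9, 0.2, 6.2]
gripper_width: 0.486
grasp_force: 31.1
```

The lug is gripped at 41 mm opening. I'll lift, turn the insert to the tray's direction and stop beside the tray, so the tray can be measured by segmentation.

carry_out(targets=[255, 0, 0, 40, 0, 255, 0, 0, 50, 0, 255, 0, 0, 50, 0, 255, 0, 0, 50, 0, 255, -14, 7, 2, -8, 255, -15, 8, 2, -8, 255, -15, 8, 2, -8, 255, -15, 8, 2, -8, 255, -15, 8, 2, -8, 255, -15, 8, 2, -8, 255, -15, 8, 2, -8, 255, -15, 8, 2, -8, 255, -15, 8, 2, -8, 255, -15, 8, 2, -8, 255, -15, 8, 2, -8, 255, -15, 8, 2, -8, 255, -10, 8, 2, -8, 255, 0, 0, 0, 0])

```text
t: 9.15
eef_pos: [0.4472, 0.0062, 0.1921]
tool_rot: [-0.001, 1.0, -0.022, -0.001]
contact_force: [-0.2, 0.6, -0.0]
gripper_width: 0.482
grasp_force: 31.0
```

```bash
cat > seg.py <<'E'
from h import *
def rect(n,z,save=None):
    o,c=cam(n); s=2; x0,x1,y0,y1=.38,.68,.04,.30
    H=int((x1-x0)*1000*s);W=int((y1-y0)*1000*s); r,k=np.mgrid[:H,:W]
    P=np.c_[(x1-r/s/1000).ravel(),(y1-k/s/1000).ravel(),np.full(H*W,z)]
    m=project(P,n,o,c).astype(np.float32).reshape(H,W,2)
    im=cv2.remap(c['frame'],m[...,0],m[...,1],cv2.INTER_CUBIC)
    hsv=cv2.cvtColor(im,cv2.COLOR_RGB2HSV); mask=((hsv[...,1]<60)&(hsv[...,2]>110)).astype(np.uint8)
    mask=cv2.morphologyEx(mask,cv2.MORPH_CLOSE,np.ones((15,15))); mask=cv2.morphologyEx(mask,cv2.MORPH_OPEN,np.ones((9,9)))
    cs,_=cv2.findContours(mask,cv2.RETR_EXTERNAL,cv2.CHAIN_APPROX_NONE); ct=max(cs,key=cv2.contourArea)
    (a,b),(w,h),t=cv2.minAreaRect(ct)
    print(n,z,'centre',round(x1-b/s/1000,4),round(y1-a/s/1000,4),'size',w/s,h/s,'ang',round(t,2),'fill',cv2.contourArea(ct)/w/h,'borders',ct.min((0,1)),ct.max((0,1)))
    if save: cv2.imwrite('pics/'+save,im[...,::-1])
    return o
if __name__=='__main__':
    o=rect('top',.01); rect('wrist',.01,'w7.png'); print(o['t'],o['eef_pos'],o['tool_rot'],o['gripper_width'],o['grasp_force'])
E
python3 seg.py
```

```text
top 0.01 centre 0.5116 0.135 size 198.6268768310547 198.72674560546875 ang 2.86 fill 0.68656390294888 borders [127 131] [519 539]
wrist 0.01 centre 0.5283 0.1673 size 132.94439697265625 169.0730438232422 ang 3.05 fill 0.9836417795392451 borders [126 129] [405 477]
9.15 [0.44718226 0.00621208 0.19208602] [-8.94535383e-04  9.99763773e-01 -2.17100409e-02 -5.21646450e-04] 0.4823221554556897 30.97367763519287
```

The wrist segmentation gives the tray at (0.5283, 0.1673), yaw −2.9°, and a size of 133×169 mm, which matches. I'll go over the wide bay and stop 43 mm above the table to check alignment.

carry_out(targets=[255, 15, 48, 0, -0.4, 255, 15, 48, 0, 0, 255, 15, 47, 0, 0, 255, 13.7, 47, 0, 0, 255, 0, 0, -45, 0, 255, 0, 0, -50, 0, 255, 0, 0, -50, 0, 255, 0, 0, -27, 0, 255, 0, 0, 0, 0])

```text
t: 10.15
eef_pos: [0.5049, 0.1925, 0.0163]
tool_rot: [0.002, 1.0, -0.024, -0.003]
contact_force: [-0.5, -0.3, -0.1]
gripper_width: 0.484
grasp_force: 30.9
```

```bash
python3 - <<'E'
from h import *
o,c=cam('wrist','w8.png'); print(o['eef_pos'],o['tool_rot'],o['contact_force'])
M=R(o['tool_rot']); p=lambda x,y,z: project(o['eef_pos']+M@np.array([x,y,z])/1000,'wrist',o,c).round(0)[0]
print('tongue L/R pred',p(86.9,27,-25.8),p(86.9,-27,-25.8))
a=-np.radians(2.9); T=lambda x,y,z: project(np.array([.5283+(x*np.cos(a)-y*np.sin(a))/1e3,.1673+(x*np.sin(a)+y*np.cos(a))/1e3,z/1e3]),'wrist',o,c).round(0)[0]
print('lip edge L/R',T(66.5,60.5,14),T(66.5,-4.5,14),'outer L/R top',T(84,66,10),T(84,-66,10),'wall inner at x=60',T(60,60.5,10),T(60,-4.5,10))
b=cv2.imread('pics/w8.png')[20:320,80:480]; cv2.imwrite('pics/w8c.png',cv2.resize(b,(800,600),interpolation=cv2.INTER_CUBIC))
E
```

```text
[0.50486073 0.19249282 0.01634205] [ 0.00207714  0.9996932  -0.02447991 -0.00314911] [-0.54311047 -0.33923695 -0.11391209]
tongue L/R pred [342.  83.] [223.  82.]
lip edge L/R [214.  82.] [335.  82.] outer L/R top [206.  53.] [435.  63.] wall inner at x=60 [216.  94.] [334.  94.]
```

View pics/w8c.png

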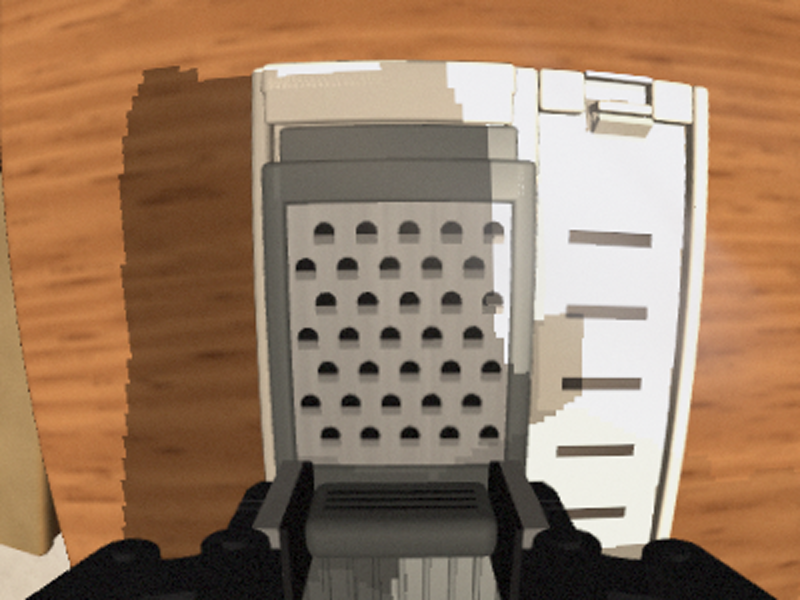

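The tongue ends at crop (281–517,127) and the lip edge is at row 123. Tray corners are at (255,68) and (707,88). The insert sits slightly left of where the tool predicts, so I'll fit both poses from this same image.

```bash
python3 - <<'E'
from h import *
from scipy.optimize import least_squares
o,c=cam('wrist'); print(o['eef_pos'],o['tool_rot'],o['joint_vel'].round(3))
def fit(pts,pix,z0,x0):
    pts=np.array(pts,float); pix=np.array(pix)/2+[80,20]
    def f(v):
        a=v[2]; P=np.c_[v[0]+pts[:,0]*np.cos(a)-pts[:,1]*np.sin(a),v[1]+pts[:,0]*np.sin(a)+pts[:,1]*np.cos(a),pts[:,2]+z0]/1
        return (project(P/1000,'wrist',o,c)-pix).ravel()
    r=least_squares(f,x0,x_scale=[1,1,.01]); print(r.x[:2].round(1),np.degrees(r.x[2]).round(2),r.fun.round(1)); return r.x
i=fit([(73,27,3),(73,-27,3),(65,31,5),(65,-31,5),(-10,21,29),(-10,-21,29)],[(281,127),(517,127),(263,163),(535,163),(308,512),(495,512)],o['eef_pos'][2]*1000+22.8,[520,192,-.05])
t=fit([(84,66,10),(84,-66,10),(66.5,60.5,14),(66.5,-4.5,14),(75.5,-61,10)],[(255,68),(707,88),(272,123),(514,123),(692,124)],0,[528,167,-.05])
d=i[:2]-t[:2];a=t[2]; print('insert in tray',d@[np.cos(a),np.sin(a)],d@[-np.sin(a),np.cos(a)],np.degrees(i[2]-a))
E
```

```text
[0.50669538 0.1929467  0.01877733] [ 0.00121047  0.99968577 -0.02499697 -0.00142759] [-0.028 -0.057  0.047 -0.032  0.016  0.011 -0.025]
[520.6 193.2] -2.57 [-0.6 -0.8  0.8 -1.2 -1.  -1.5  1.3 -2.1 -3.2  3.3  2.8  2.8]
[529.7 168.3] -3.77 [ 1.1 -0.7  0.3  2.1  0.1  0.2 -1.8  1.8  0.5 -3.5]
insert in tray -10.643584636037708 24.235157751171496 1.201777783086614
```

carry_out(targets=[255, -1, 3.6, 0, -0.6, 255, 0, 0, -10, 0, 255, 0, 0, -8, 0, 255, 0, 0, -5, 0, 255, 0, 0, 0, 0, 255, 0, 0, 0, 0])

```text
t: 10.85
eef_pos: [0.5059, 0.1979, -0.0027]
tool_rot: [0.0, 1.0, -0.031, -0.0]
contact_force: [0.6, 0.4, -0.8]
gripper_width: 0.48
grasp_force: 31.0
```

```bash
cat > st.py <<'E'
from h import *
o=bot.get_obs(); M=R(o['tool_rot']); a=-np.radians(3.0); p=o['eef_pos']*1000; d=p[:2]-[528.3,167.3]
print('t',o['t'],'eef mm',p.round(1),'tool x yaw',np.degrees(np.arctan2(M[1,0],M[0,0])).round(2),'tilt',np.degrees(np.arccos(-M[2,2])).round(2))
print('tray xy',(d@[np.cos(a),np.sin(a)]).round(1),(d@[-np.sin(a),np.cos(a)]).round(1),'F',o['contact_force'].round(1),'M',o['torque'].round(2),'w',o['gripper_width'],o['grasp_force'])
E
python3 st.py
```

```text
t 10.85 eef mm [505.9 197.9  -2.7] tool x yaw -3.53 tilt 0.01
tray xy -23.9 29.4 F [ 0.6  0.4 -0.8] M [ 0.02  0.01 -0.04] w 0.4799348134686501 30.974968671798706
```

carry_out(targets=[255, 0, -1.4, 0, 0, 255, 0, 0, -3, 0, 255, 0, 0, 0, 0, 255, 0, 0, -2, 0, 255, 0, 0, -2, 0, 255, 0, 0, -2, 0, 255, 0, 0, 0, 0, 255, 0, 0, 0, 0])

```text
t: 11.65
eef_pos: [0.5072, 0.1967, -0.0112]
tool_rot: [-0.0, 1.0, -0.031, 0.001]
contact_force: [1.2, -0.5, 4.5]
gripper_width: 0.482
grasp_force: 31.8
```

```bash
python3 st.py
```

```text
t 11.65 eef mm [507.2 196.7 -11.2] tool x yaw -3.54 tilt 0.11
tray xy -22.6 28.2 F [ 1.2 -0.5  4.5] M [-0.12  0.01  0.04] w 0.48232019548218324 31.803699731826782
```

carry_out(targets=[255, 0, 1, 0, 0, 255, 0, 0, 0, 0])

```text
t: 11.85
eef_pos: [0.5066, 0.1969, -0.0114]
tool_rot: [0.0, 1.0, -0.031, 0.001]
contact_force: [2.2, -3.0, 7.0]
gripper_width: 0.484
grasp_force: 31.9
```

```bash
python3 st.py; python3 - <<'E'
from h import *
o,c=cam('wrist','w9.png'); b=cv2.imread('pics/w9.png')[20:320,80:480]; cv2.imwrite('pics/w9c.png',cv2.resize(b,(800,600),interpolation=cv2.INTER_CUBIC))
E
```

```text
t 11.85 eef mm [506.6 196.9 -11.4] tool x yaw -3.54 tilt 0.07
tray xy -23.2 28.4 F [ 2.2 -3.   7. ] M [-0.58 -0.03  0.13] w 0.4840631370660788 31.858797669410706
```

View pics/w9c.png

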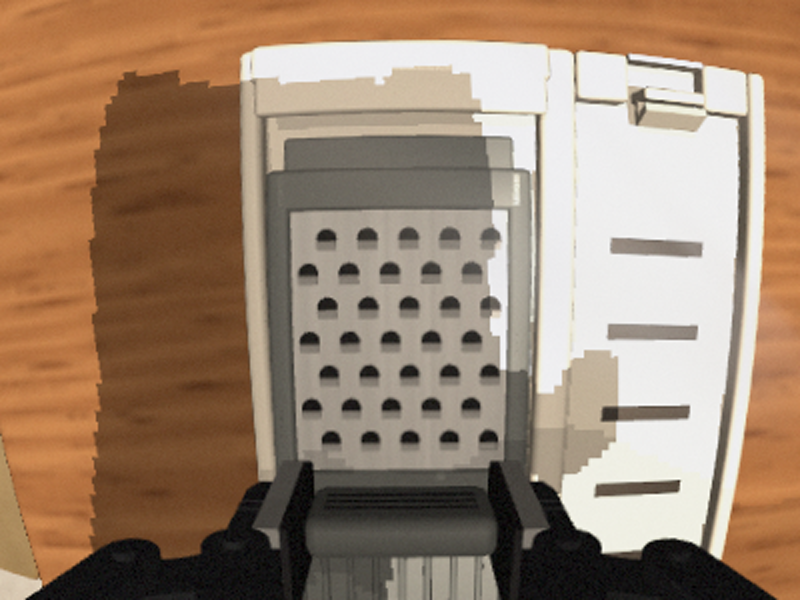

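The insert's front half is now down between the walls and the tongue end (row 137) is about 5–6 mm short of the lip edge (row 113). The insert rubs slightly on the left wall, so I'll ease it right and slide it under the lip.

carry_out(targets=[255, 0, -1.2, 0.3, 0, 255, 0, 0, 0, 0, 255, 2, -0.1, 0, 0, 255, 2, -0.1, 0, 0, 255, 2, -0.1, 0, 0, 255, 2, -0.1, 0, 0, 255, 0, 0, 0, 0])

```text
t: 12.6
eef_pos: [0.5129, 0.1961, -0.0119]
tool_rot: [0.0, 1.0, -0.031, -0.001]
contact_force: [-2.7, 0.3, 3.3]
gripper_width: 0.484
grasp_force: 31.7
```

```bash
python3 st.py
```

```text
t 12.6 eef mm [512.9 196.1 -11.9] tool x yaw -3.51 tilt 0.13
tray xy -16.9 28.0 F [-2.7  0.3  3.3] M [ 0.07  0.7  -0.  ] w 0.4841944887587903 31.677483916282654
```

carry_out(targets=[255, 2, -0.1, 0, 0, 255, 1.5, -0.1, 0, 0, 255, 1.5, -0.1, 0, 0, 255, 0, 0, 0, 0])

```text
t: 13.0
eef_pos: [0.5187, 0.1956, -0.0117]
tool_rot: [0.0, 1.0, -0.031, -0.0]
contact_force: [-1.8, 0.2, 1.5]
gripper_width: 0.484
grasp_force: 31.3
```

```bash
python3 st.py
```

```text
t 13.0 eef mm [518.7 195.6 -11.7] tool x yaw -3.52 tilt 0.05
tray xy -11.1 27.8 F [-1.8  0.2  1.5] M [0.01 0.43 0.03] w 0.4841701093256736 31.3051038980484
```

carry_out(targets=[255, 1, 0, 0, 0, 255, 1, -0.1, 0, 0, 255, 0, 0, 0, 0])

```text
t: 13.3
eef_pos: [0.5186, 0.1956, -0.012]
tool_rot: [0.0, 1.0, -0.031, -0.002]
contact_force: [-7.9, 0.1, 2.6]
gripper_width: 0.48
grasp_force: 31.6
```

```bash
python3 st.py
```

```text
t 13.3 eef mm [518.6 195.6 -12. ] tool x yaw -3.5 tilt 0.26
tray xy -11.1 27.7 F [-7.9  0.1  2.6] M [0.08 1.46 0.04] w 0.47999903299303387 31.584189534187317
```

At the stop (Fx jumped to −8 N at tray x −11). Now I'll press down.

carry_out(targets=[255, -1, 0, 0, 0, 255, 0, 0, -2, 0, 255, 0, 0, -2, 0, 255, 0, 0, -2, 0, 255, 0, 0, -1.5, 0, 255, 0, 0, 0, 0])

```text
t: 13.9
eef_pos: [0.518, 0.1956, -0.0192]
tool_rot: [0.0, 1.0, -0.031, -0.002]
contact_force: [-8.6, -0.6, 5.5]
gripper_width: 0.48
grasp_force: 32.0
```

```bash
python3 st.py
```

```text
t 13.9 eef mm [518.  195.6 -19.2] tool x yaw -3.5 tilt 0.21
tray xy -11.8 27.7 F [-8.6 -0.6  5.5] M [0.08 1.45 0.07] w 0.4801703315658401 31.99428141117096
```

carry_out(targets=[255, -0.5, 0, -1, 0, 255, 0, 0, -1, 0, 255, 0, 0, 0, 0])

```text
t: 14.2
eef_pos: [0.5181, 0.1957, -0.0195]
tool_rot: [-0.001, 1.0, -0.031, -0.002]
contact_force: [-13.7, -0.5, 25.4]
gripper_width: 0.486
grasp_force: 34.2
```

```bash
python3 st.py
```

```text
t 14.2 eef mm [518.1 195.7 -19.5] tool x yaw -3.54 tilt 0.21
tray xy -11.7 27.8 F [-13.7  -0.5  25.4] M [-0.21  2.71  0.04] w 0.4855562845856229 34.204110503196716
```

carry_out(targets=[255, -1, 0, 2, 0, 0, 0, 0, 0, 0, 0, 0, 0, 0, 0, 0, 0, 0, 0, 0, 0, 0, 0, 0, 0, 0, 0, 0, 25, 0, 255, 0, 0, 30, 0, 255, -15, 0.8, 0, 0, 255, -18, 1, 0, 0, 255, 0, 0, 0, 0, 255, 0, 0, 0, 0, 255, 0, 0, -30, 0, 255, 0, 0, -20, 0, 255, 0, 0, -5, 0, 255, 0, 0, 0, 0])

```text
t: 15.7
eef_pos: [0.4859, 0.1968, -0.0194]
tool_rot: [0.001, 1.0, -0.031, -0.0]
contact_force: [-0.0, 0.3, 0.8]
gripper_width: -0.001
grasp_force: 0.0
```

```bash
python3 st.py
```

```text
t 15.7 eef mm [485.9 196.8 -19.4] tool x yaw -3.57 tilt 0.07
tray xy -43.9 27.3 F [-0.   0.3  0.8] M [-0.03  0.02 -0.  ] w -0.0006122035561467564 0.0
```

carry_out(targets=[255, 0, 0, -1, 0, 255, 0, 0, -1, 0, 255, 0, 0, -0.7, 0, 255, 0, 0, 0, 0])

```text
t: 16.1
eef_pos: [0.4857, 0.1977, -0.0212]
tool_rot: [-0.0, 1.0, -0.031, 0.0]
contact_force: [-0.5, 0.0, 0.1]
gripper_width: -0.002
grasp_force: 0.0
```

```bash
python3 st.py
```

```text
t 16.1 eef mm [485.7 197.7 -21.2] tool x yaw -3.52 tilt 0.04
tray xy -44.1 28.1 F [-0.5  0.   0.1] M [0.   0.04 0.01] w -0.0023500159347658645 0.0
```

The insert's tab end is down: no contact until below 9.3 mm, which matches a flat frame. One last press for safety, then on to the narrow insert with the tool turned the other way to stay in joint range.

carry_out(targets=[255, 0, 0, -1.5, 0, 255, 0, 0, -0.5, 0, 255, 0, 0, 0, 0])

```text
t: 16.4
eef_pos: [0.4857, 0.1978, -0.0215]
tool_rot: [-0.001, 1.0, -0.031, -0.0]
contact_force: [-7.3, -1.3, 26.7]
gripper_width: 0.0
grasp_force: 13.7
```

carry_out(targets=[255, 0, 0, 50, 0, 0, 0, 0, 50, 0, 0, 0, 0, 50, 0, 0, 0, -19, 0, 8.5, 0, 0, -19, 0, 8.5, 0, 0, -19, 0, 8.5, 0, 0, -19, 0, 8.5, 0, 0, -20, 0, 8.5, 0, 0, -20, 0, 8.5, 0, 0, -20, 0, 8.5, 0, 0, -20, 0, 8.5, 0, -1, -20, 0, 8.5, 0, -1, -20, 0, 8.5, 0, -1, -20, 0, 8.5, 0, -1, -19, 0, 8.5, 0, -1, -18, 0, 8.5, 0, -1, -19, 0, 8.5, 0, 0, 0, 0, 0])

```text
t: 18.2
eef_pos: [0.479, -0.0774, 0.1267]
tool_rot: [0.0, 0.535, 0.845, -0.0]
contact_force: [0.6, 0.1, 0.7]
gripper_width: 1.002
grasp_force: 0.0
```

```bash
python3 st.py; python3 -c "
from h import *
o=bot.get_obs();print(o['q'].round(2))
ortho('wrist',.40,.60,-.20,.04,.005,2,'o10.png')"
```

```text
t 18.2 eef mm [479.  -77.4 126.7] tool x yaw 115.36 tilt 0.05
tray xy -36.4 -246.9 F [0.6 0.1 0.7] M [-0.01  0.02 -0.03] w 1.0019005810069974 0.0
[-0.36  0.27  0.46  2.1  -0.17  0.8   0.64]
```

carry_out(targets=[0, 0, 3.6, -30, 0.3, 0, 0, 0, -40, 0, 0, 0, 0, -40, 0, 0, 0, 0, -25, 0, 0, 0, 0, -12, 0, 0, 0, 0, 0, 0, 255, 0, 0, 0, 0, 255, 0, 0, 0, 0, 255, 0, 0, 0, 0, 255, 0, 0, 0, 0, 255, 0, 0, 0, 0, 255, 0, 0, 0, 0, 255, 0, 0, 0, 0, 255, 0, 0, 0, 0], newtons=30)

```text
t: 19.65
eef_pos: [0.48, -0.0709, -0.0197]
tool_rot: [0.0, 0.532, 0.847, 0.001]
contact_force: [-2.5, -0.1, 8.0]
gripper_width: 0.272
grasp_force: 29.3
```

```bash
python3 st.py
```

```text
t 19.65 eef mm [480.  -70.9 -19.7] tool x yaw 115.75 tilt 0.07
tray xy -35.8 -240.4 F [-2.5 -0.1  8. ] M [ 0.08  0.36 -0.05] w 0.27218410969405205 29.29775297641754
```

carry_out(targets=[255, 0, 0, 40, 0, 255, 0, 0, 50, 0, 255, 0, 0, 40, 0, 255, 5, 14, 0, -8.5, 255, 5, 14, 0, -8.5, 255, 5, 14, 0, -8.5, 255, 5, 14, 0, -8.5, 255, 5, 14, 0, -8.5, 255, 5, 14, 0, -8.5, 255, 5, 14, 0, -8.5, 255, 5, 14, 0, -8.5, 255, 5, 14, 0, -8.5, 255, 5, 14, 0, -8.5, 255, 5, 15, 0, -8.5, 255, 6, 15, 0, -8.5, 255, 6, 15, 0, -8.5, 255, 6, 15, 0, -8.5, 255, 0, 0, 0, 0])

```text
t: 21.45
eef_pos: [0.5529, 0.1318, 0.1091]
tool_rot: [0.0, 1.0, -0.027, 0.0]
contact_force: [-0.0, 0.7, -0.6]
gripper_width: 0.27
grasp_force: 30.3
```

```bash
python3 st.py
```

```text
t 21.45 eef mm [552.9 131.8 109.1] tool x yaw -3.07 tilt 0.01
tray xy 26.4 -34.2 F [-0.   0.7 -0.6] M [ 0.08 -0.01 -0.01] w 0.2697915375599651 30.323572754859924
```

carry_out(targets=[255, 0.3, -2.9, -40, -0.3, 255, 0, 0, -40, 0, 255, 0, 0, -20, 0, 255, 0, 0, -8, 0, 255, 0, 0, 0, 0, 255, 0, 0, 0, 0])

```text
t: 22.05
eef_pos: [0.5536, 0.1257, 0.0026]
tool_rot: [-0.0, 1.0, -0.03, 0.001]
contact_force: [0.4, -0.1, -0.2]
gripper_width: 0.268
grasp_force: 30.3
```

```bash
python3 st.py
```

```text
t 22.05 eef mm [553.6 125.7   2.6] tool x yaw -3.49 tilt 0.1
tray xy 27.5 -40.2 F [ 0.4 -0.1 -0.2] M [-0.   -0.02 -0.01] w 0.26806597800088305 30.31120777130127
```

carry_out(targets=[255, 0, 3, 0, 0.2, 255, 0, 0, 0, 0, 255, 0, 0, 0, 0, 255, 0, 0, 0, 0])

```text
t: 22.45
eef_pos: [0.553, 0.1294, 0.0018]
tool_rot: [-0.0, 1.0, -0.029, 0.0]
contact_force: [0.1, 0.0, -0.3]
gripper_width: 0.265
grasp_force: 30.3
```

```bash
python3 st.py
```

```text
t 22.45 eef mm [553.  129.4   1.8] tool x yaw -3.3 tilt 0.03
tray xy 26.6 -36.6 F [ 0.1  0.  -0.3] M [ 0.05 -0.   -0.  ] w 0.2646799901781294 30.314834117889404
```

carry_out(targets=[255, 0, -0.4, -2, 0, 255, 0, 0, -2, 0, 255, 0, 0, -2, 0, 255, 0, 0, -2, 0, 255, 0, 0, -2, 0, 255, 0, 0, 0, 0, 255, 0, 0, 0, 0])

```text
t: 23.15
eef_pos: [0.5539, 0.1283, -0.007]
tool_rot: [-0.001, 1.0, -0.03, 0.001]
contact_force: [-3.1, -0.6, 16.7]
gripper_width: 0.27
grasp_force: 32.5
```

```bash
python3 st.py
```

```text
t 23.15 eef mm [553.9 128.3  -7. ] tool x yaw -3.39 tilt 0.12
tray xy 27.6 -37.6 F [-3.1 -0.6 16.7] M [-0.05  0.62 -0.09] w 0.2696257741033165 32.47828423976898
```

carry_out(targets=[255, 0, 0, 2, 0, 255, 3, -0.2, 0, 0, 255, 0, 0, -1, 0, 255, 0, 0, -1, 0, 255, 0, 0, 0, 0, 255, 0, 0, 0, 0])

```text
t: 23.75
eef_pos: [0.5565, 0.1282, -0.0071]
tool_rot: [-0.001, 1.0, -0.029, 0.0]
contact_force: [-7.1, -0.5, 20.6]
gripper_width: 0.27
grasp_force: 32.9
```

```bash
python3 st.py
```

```text
t 23.75 eef mm [556.5 128.2  -7.1] tool x yaw -3.38 tilt 0.08
tray xy 30.2 -37.6 F [-7.1 -0.5 20.6] M [-0.04  1.16 -0.05] w 0.26956864414208126 32.8983736038208
```

carry_out(targets=[255, 0, 0.4, 1.2, 0, 255, -2, 0.1, 0, 0, 255, -2, 0.1, 0, 0, 255, -2, 0.1, 0, 0, 255, -2, 0.1, 0, 0, 255, 0, 0, 0, 0])

```text
t: 24.35
eef_pos: [0.5499, 0.129, -0.0067]
tool_rot: [0.0, 1.0, -0.029, 0.002]
contact_force: [3.0, -1.7, 6.7]
gripper_width: 0.272
grasp_force: 31.3
```

```bash
python3 st.py
```

```text
t 24.35 eef mm [549.9 129.   -6.7] tool x yaw -3.36 tilt 0.22
tray xy 23.5 -37.1 F [ 3.  -1.7  6.7] M [-0.28 -0.72 -0.02] w 0.2724504463873807 31.30342662334442
```

carry_out(targets=[255, -1, -0.4, 0, 0, 255, -2, 0.1, 0, 0, 255, -2, 0.1, 0, 0, 255, 0, 0, 0, 0])

```text
t: 24.75
eef_pos: [0.5482, 0.1295, -0.006]
tool_rot: [-0.0, 1.0, -0.029, 0.005]
contact_force: [10.6, 0.9, 0.1]
gripper_width: 0.267
grasp_force: 30.8
```

```bash
python3 st.py
```

```text
t 24.75 eef mm [548.2 129.5  -6. ] tool x yaw -3.32 tilt 0.58
tray xy 21.9 -36.7 F [10.6  0.9  0.1] M [-0.   -2.54 -0.01] w 0.2673258256138658 30.75890064239502
```

Blocked near the lip edge, so the front of the insert is probably riding on a side wall. I'll measure edge positions along the bay by code.

```bash
cat > prof.py <<'E'
from h import *
o,c=cam('wrist'); a=-np.radians(3.2)
def prof(tx,z,ys):
    P=np.array([[528.3+tx*np.cos(a)-y*np.sin(a),167.3+tx*np.sin(a)+y*np.cos(a),z] for y in ys])/1000
    m=project(P,'wrist',o,c).astype(np.float32)[None]
    return cv2.remap(c['frame'],m[...,0],m[...,1],cv2.INTER_CUBIC)[0].astype(int)
ys=np.arange(-70,-4,1.)
for tx,z in [(45,10),(55,10),(60,10),(45,21),(55,22),(60,22)]:
    p=prof(tx,z,ys); print(tx,z,' '.join(f'{int(y)}:{v[1]}' if y%5==0 else str(v[1]) for y,v in zip(ys,p)))
E
python3 prof.py; python3 st.py
```

```text
45 10 -70:102 104 102 99 102 -65:144 218 231 236 217 -60:128 95 117 120 124 -55:125 110 98 122 121 -50:121 124 112 110 105 -45:114 121 123 123 116 -40:108 110 117 121 121 -35:122 119 105 107 114 -30:122 121 119 114 101 -25:108 116 123 119 122 -20:119 106 104 120 125 -15:120 118 91 202 234 -10:237 235 234 234 232 -5:223
55 10 -70:168 169 165 168 166 -65:218 254 254 254 255 -60:186 110 126 123 123 -55:124 103 114 123 123 -50:127 124 112 115 103 -45:128 124 125 122 113 -40:116 109 124 122 122 -35:125 122 111 110 120 -30:124 125 122 117 108 -25:108 120 124 121 124 -20:123 105 106 126 123 -15:122 120 101 204 233 -10:237 236 235 234 233 -5:226
60 10 -70:134 135 137 139 125 -65:198 254 254 254 254 -60:177 190 122 127 127 -55:125 117 116 119 114 -50:114 117 116 118 113 -45:119 113 116 112 112 -40:111 109 110 110 107 -35:113 109 108 110 108 -30:109 108 105 105 106 -25:104 103 104 103 105 -20:101 103 108 126 127 -15:120 120 85 197 235 -10:238 236 236 235 234 -5:225
45 21 -70:112 110 111 109 108 -65:108 108 158 220 231 -60:235 203 103 104 120 -55:122 124 114 91 124 -50:120 122 123 110 112 -45:1
[... 299 characters left out ...]
23 124 123 113 119 -45:112 124 121 124 112 -40:105 112 123 123 120 -35:124 111 117 107 123 -30:124 123 127 102 115 -25:112 123 121 123 123 -20:97 115 123 121 119 -15:105 167 232 238 237 -10:235 233 232 213 208 -5:98
60 22 -70:168 167 166 166 167 -65:162 152 156 254 254 -60:254 255 135 194 124 -55:126 128 112 106 126 -50:124 124 122 112 110 -45:102 127 127 126 123 -40:107 106 126 125 126 -35:125 116 118 111 127 -30:124 125 128 104 112 -25:120 126 124 124 125 -20:94 117 124 124 122 -15:107 185 229 237 237 -10:235 235 233 218 209 -5:94
t 24.8 eef mm [548.3 129.5  -6.1] tool x yaw -3.32 tilt 0.58
tray xy 21.9 -36.7 F [10.  -0.  -0.4] M [-0.02 -2.48  0.01] w 0.26769422352368827 30.758614540100098
```

The insert centre reads about −36.2 at the tab end, with a slight yaw that puts the tongue end too far toward the divider. I'll back out, shift −1 mm in y, turn +0.6°, and lower again.

carry_out(targets=[255, 4, 0, 0, 0, 255, 5, -0.2, 4, 0, 255, 0, -1, 0, 0.6, 255, 0, 0, 0, 0, 255, 0, 0, -2, 0, 255, 0, 0, -2, 0, 255, 0, 0, -1, 0, 255, 0, 0, 0, 0, 255, 0, 0, 0, 0])

```text
t: 25.7
eef_pos: [0.5517, 0.1278, -0.0082]
tool_rot: [-0.0, 1.0, -0.024, -0.0]
contact_force: [-2.2, 0.2, 4.9]
gripper_width: 0.269
grasp_force: 31.5
```

```bash
python3 st.py;  python3 prof.py | sed -n '4,6p'
```

```text
t 25.7 eef mm [551.7 127.8  -8.2] tool x yaw -2.74 tilt 0.01
tray xy 25.4 -38.2 F [-2.2  0.2  4.9] M [-0.09  0.15  0.02] w 0.2690825214686234 31.475576162338257
45 21 -70:115 114 117 116 115 -65:115 117 170 223 234 -60:238 179 104 123 125 -55:124 114 103 122 117 -50:119 121 107 118 105 -45:121 117 120 107 108 -40:107 118 119 120 120 -35:110 115 104 121 121 -30:119 121 106 105 115 -25:122 121 122 119 97 -20:123 125 124 117 121 -15:131 189 230 239 239 -10:236 235 234 219 216 -5:106
55 22 -70:103 101 98 104 97 -65:98 98 128 217 233 -60:220 180 108 124 124 -55:125 115 101 124 125 -50:121 126 113 119 114 -45:125 123 122 124 107 -40:109 115 124 124 120 -35:94 118 109 122 124 -30:119 113 113 108 122 -25:121 123 121 116 100 -20:127 125 120 119 137 -15:121 193 235 240 239 -10:236 236 236 213 224 -5:78
60 22 -70:104 110 127 140 169 -65:171 161 110 239 247 -60:231 171 109 121 125 -55:129 117 97 126 122 -50:122 122 109 118 113 -45:122 121 122 125 110 -40:111 125 122 125 125 -35:111 118 110 122 124 -30:121 108 112 106 125 -25:124 123 122 124 98 -20:125 124 121 118 109 -15:119 197 234 240 239 -10:238 236 235 214 197 -5:78
```

It now sits 1.2 mm lower at a light force, like the wide one did. I'll slide it under the lip.

carry_out(targets=[255, -1, 0.1, 0.2, 0, 255, -2, 0.1, 0, 0, 255, -2, 0.1, 0, 0, 255, -2, 0.1, 0, 0, 255, -1, 0, 0, 0, 255, 0, 0, 0, 0])

```text
t: 26.35
eef_pos: [0.5436, 0.1285, -0.0082]
tool_rot: [-0.0, 1.0, -0.024, -0.0]
contact_force: [0.8, -0.0, 1.9]
gripper_width: 0.268
grasp_force: 31.1
```

```bash
python3 st.py
```

```text
t 26.35 eef mm [543.6 128.5  -8.2] tool x yaw -2.71 tilt 0.01
tray xy 17.3 -37.9 F [ 0.8 -0.   1.9] M [ 0.03 -0.41  0.05] w 0.2680412751396228 31.120548248291016
```

Past the lip freely. On to the stop.

carry_out(targets=[255, -1.5, 0.1, 0, 0, 255, -1.5, 0.1, 0, 0, 255, -1, 0, 0, 0, 255, 0, 0, 0, 0])

```text
t: 26.75
eef_pos: [0.54, 0.1286, -0.0082]
tool_rot: [0.0, 1.0, -0.024, 0.0]
contact_force: [2.8, -0.5, 1.6]
gripper_width: 0.269
grasp_force: 30.9
```

```bash
python3 st.py
```

```text
t 26.75 eef mm [540.  128.6  -8.2] tool x yaw -2.72 tilt 0.03
tray xy 13.7 -38.0 F [ 2.8 -0.5  1.6] M [ 0.07 -0.6   0.02] w 0.2686352765882016 30.931103825569153
```

carry_out(targets=[255, -1, 0, 0, 0, 255, -1, 0.1, 0, 0, 255, 0, 0, 0, 0])

```text
t: 27.05
eef_pos: [0.5399, 0.1287, -0.0076]
tool_rot: [0.0, 1.0, -0.024, 0.002]
contact_force: [7.0, -0.2, 1.3]
gripper_width: 0.271
grasp_force: 31.0
```

```bash
python3 st.py
```

```text
t 27.05 eef mm [539.9 128.7  -7.6] tool x yaw -2.73 tilt 0.23
tray xy 13.6 -38.0 F [ 7.  -0.2  1.3] M [-0.04 -1.38  0.02] w 0.2706953312164295 30.96542537212372
```

At the stop (the travel agrees). Pressing down.

carry_out(targets=[255, 1, 0, -1, 0, 255, 0, 0, -2, 0, 255, 0, 0, -2, 0, 255, 0, 0, -2, 0, 255, 0, 0, -1, 0, 255, 0, 0, 0, 0])

```text
t: 27.65
eef_pos: [0.5408, 0.1288, -0.0156]
tool_rot: [-0.0, 1.0, -0.024, 0.002]
contact_force: [7.2, -0.3, 2.9]
gripper_width: 0.265
grasp_force: 31.3
```

```bash
python3 st.py
```

```text
t 27.65 eef mm [540.8 128.8 -15.6] tool x yaw -2.74 tilt 0.21
tray xy 14.5 -37.8 F [ 7.2 -0.3  2.9] M [ 0.13 -1.4   0.01] w 0.26524494812331684 31.264679431915283
```

carry_out(targets=[255, 0.5, 0, -1, 0, 255, 0, 0, -1, 0, 255, 0, 0, 0, 0])

```text
t: 27.95
eef_pos: [0.5409, 0.1288, -0.0162]
tool_rot: [-0.001, 1.0, -0.024, 0.001]
contact_force: [0.5, 0.9, 23.4]
gripper_width: 0.271
grasp_force: 33.6
```

```bash
python3 st.py
```

```text
t 27.95 eef mm [540.9 128.8 -16.2] tool x yaw -2.77 tilt 0.18
tray xy 14.6 -37.7 F [ 0.5  0.9 23.4] M [ 0.05  0.29 -0.02] w 0.2706576762684502 33.633753061294556
```

carry_out(targets=[255, 0, 0, 2, 0, 140, 0, 0, 0, 0, 140, 0, 0, 0, 0, 140, 0, 0, 0, 0, 140, 0, 0, 30, 0, 255, 0, 0, 25, 0, 255, 16, -0.8, 0, 0, 255, 16, -0.8, 0, 0, 255, 0, 0, 0, 0, 255, 0, 0, 0, 0, 255, 0, 0, -30, 0, 255, 0, 0, -25, 0, 255, 0, 0, -4, 0, 255, 0, 0, -1, 0, 255, 0, 0, 0, 0])

```text
t: 29.45
eef_pos: [0.5694, 0.1269, -0.0213]
tool_rot: [-0.0, 1.0, -0.024, -0.001]
contact_force: [0.2, -0.1, 0.6]
gripper_width: 0.002
grasp_force: 0.0
```

```bash
python3 st.py
```

```text
t 29.45 eef mm [569.4 126.9 -21.3] tool x yaw -2.75 tilt 0.16
tray xy 43.1 -38.2 F [ 0.2 -0.1  0.6] M [-0.02 -0.02  0.05] w 0.0019049942976031484 0.0
```

carry_out(targets=[255, 0, 0, -1, 0, 255, 0, 0, -0.7, 0, 255, 0, 0, 0, 0])

```text
t: 29.75
eef_pos: [0.5697, 0.127, -0.0214]
tool_rot: [-0.001, 1.0, -0.024, -0.001]
contact_force: [-8.1, 0.6, 19.4]
gripper_width: -0.005
grasp_force: 10.0
```

carry_out(targets=[255, 0, 0, 30, 0, 255, 0, 0, 45, 0, 255, 0, 0, 45, 0, 255, 0, 0, 40, 0, 255, -20, -30, 0, 0, 255, -20, -40, 0, 0, 255, -20, -40, 0, 0, 255, 0, -40, 0, 0, 255, 0, 0, 0, 0, 255, 0, 0, 0, 0])

```text
t: 30.75
eef_pos: [0.5107, -0.0236, 0.1371]
tool_rot: [-0.0, 1.0, -0.025, -0.0]
contact_force: [0.1, 0.6, 0.1]
gripper_width: -0.001
grasp_force: 0.0
```

```bash
cat > fin.py <<'E'
from h import *
o,c=cam('wrist'); a=-np.radians(3.2); f=cv2.cvtColor(c['frame'],cv2.COLOR_RGB2GRAY)
def line(y,z,xs):
    P=np.array([[528.3+x*np.cos(a)-y*np.sin(a),167.3+x*np.sin(a)+y*np.cos(a),z] for x in xs])/1000
    m=project(P,'wrist',o,c).astype(np.float32)[None]; return cv2.remap(f,m[...,0],m[...,1],cv2.INTER_CUBIC)[0]
xs=np.arange(-84,85,1.)
for y in (28,50,-37,-52):
    print(y,' '.join(f'{int(x)}:{v}' if x%10==0 else str(v) for x,v in zip(xs,line(y,9,xs))))
E
python3 fin.py; python3 st.py
```

```text
28 251 161 107 170 -80:250 255 253 254 251 237 247 239 217 202 -70:203 206 199 176 166 181 179 178 179 180 -60:179 179 178 177 178 153 124 137 132 142 -50:152 148 139 135 142 138 152 168 172 165 -40:153 147 161 178 194 189 155 129 119 118 -30:133 132 145 166 162 156 155 163 172 174 -20:174 174 168 161 148 105 64 42 36 49 -10:81 108 110 104 127 226 255 250 249 250 0:220 128 71 137 232 251 253 230 216 234 10:243 250 250 250 251 247 242 152 83 147 20:243 252 250 247 236 221 223 249 254 251 30:250 247 243 141 0 137 251 251 250 246 40:225 213 204 230 255 251 250 246 234 172 50:39 101 241 254 251 255 203 170 181 179 60:179 180 180 178 180 168 137 234 255 253 70:253 253 253 253 253 253 253 253 253 253 80:253 253 254 254 201
50 247 254 253 253 -80:253 253 253 253 253 253 255 199 129 127 -70:208 247 255 253 254 253 232 192 172 176 -60:174 177 178 180 174 158 140 162 180 185 -50:185 180 177 177 177 176 176 176 178 179 -40:175 167 166 177 183 185 181 176 175 177 -30:169 168 178 183 178 167 157 172 175 175 -20:177 177 169 157 135 88 57 36 24 43 -10:93 102 106 113 187 244 252 249 249 249 0:247 24
[... 1191 characters left out ...]
23 -50:20 32 93 184 179 177 180 183 181 177 -40:174 173 176 179 182 181 179 176 180 171 -30:169 170 142 118 91 56 28 22 23 21 -20:24 23 22 24 15 30 34 32 31 42 -10:49 41 42 42 31 25 32 42 46 45 0:45 48 50 50 41 57 131 172 174 175 10:171 173 172 172 176 191 187 189 190 190 20:187 159 177 187 186 185 188 191 191 187 30:183 183 182 186 183 185 186 183 186 185 40:189 189 192 192 190 190 182 183 181 185 50:186 189 188 177 144 184 190 188 189 191 60:189 189 185 180 238 255 253 254 253 253 70:255 239 193 255 254 253 253 253 253 253 80:253 253 254 253 213
t 30.8 eef mm [511.  -22.4 137. ] tool x yaw -2.73 tilt 0.05
tray xy -7.4 -190.3 F [-0.7  0.5  0.3] M [0.05 0.01 0.  ] w -0.005150213426245411 0.0
```

Both frame ends sit at ±63.5 mm, exactly as expected with the tongues at their stops, and both are flat. Handing in.

```bash
python3 -c "
from station import bot
print(bot.hand_in())"
```

```text
the job is handed in; nothing more can be done
None
```

I put both slicer inserts away in their own bays, let go of them and handed the job in at about 31 s. By touch and image measurement both lie flat with the tongues at their stops, but I inferred the snapped catches from that and did not see them, and the hand-in gave no verdict.

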